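# Find the socket for the centrifuge rotor nut

## Task

The rotor of the bench centrifuge is to come off: swing the latch lever on its front deck clear of the lid, open the lid until it stands upright, and find which of the sockets on the rack fits the rotor nut, putting any that does not fit back on the post it came from. Finish while still gripping the socket that fits, upright and pushed fully down over the nut so that the ratchet can be plugged in; do not let go of it. Leave the other things on the bench where they are.

Things in the scene. Friction and masses are not known exactly. Their poses are not given: they have to be found in the camera images.
- centrifuge: white bench microcentrifuge, fixed: 210 mm deep (x) by 190 mm wide (y), deck 115 mm above the bench, round bowl of 126 mm diameter in the deck. Origin on the bench under the rotor axis, z up, its front faces its own -x.
- latch (a joint): steel swivel latch on the right of the front deck, turning about an upright pivot: 0 = nose over the lid, which locks it down physically; grows anticlockwise seen from above, the front lever swinging to the machine's right (its -y); the nose is clear of the lid from 1.2 rad, stop at 1.6 rad. Light friction (about 1 N at the stud), stays where it is left.
- latch_pivot (a point): on the latch's pivot axis, at the top face of the lever (134 mm above the bench)
- latch_stud (a point): upright black stud at the front end of the latch lever, 45 mm from the pivot: 10 mm diameter, stands 32 mm above the lever, from 134 to 166 mm above the bench; the point is on its axis at 154 mm. Joint value 0: the stud lies towards the machine's front (-x) of the pivot; 1.57: to its -y.
- lid (a joint): grey lid, 163 mm by 170 mm and 10 mm thick, hinged along the machine's far edge: 0 shut, 1.57 upright, stop at 1.75. Stiff hinge: it stays at any angle; about 3 N at the grip tongue moves it.
- lid_hinge (a point): on the lid's hinge axis (parallel to the machine's y), mid-width, 121 mm above the bench, 85 mm behind the rotor axis
- lid_grip (a point): grip point in the tongue at the lid's front edge, 203 mm from the hinge axis: the tongue is 36 mm wide (y), 10 mm thick, 54 mm long and overhangs the machine's front by 27 mm; it ends 14 mm in front of this point. Its two side edges can be pinched from above, and it pivots between the fingers as the lid swings.
- nut_seat (a point): centre of the hub face on which the rotor nut sits, on the rotor axis, 100 mm above the bench (15 mm below the deck). The face is flat to 16 mm from the axis, then the rotor falls away. Frame z up; it turns with rotor and nut, which turn freely on the spindle with slight friction (0.03 N m). The fitting socket, fully down, stands on it; caught on the corners, a slight turn lets it drop.
- nut_top (a point): centre of the top of the steel rotor nut, 10 mm above nut_seat, same axes. Hex nut 17 mm across flats, bevelled all round over its top 2.5 mm to a 14 mm circle; flats face along its x axis, corners at 30 degrees from x and every 60 degrees on. The spindle end, 10 mm diameter, stands 4.5 mm above the nut.
- rack: black socket rack, fixed: base plate 176 x 50 mm, 12 mm high, with three steel posts (9 mm diameter, 14 mm tall above the plate) on its x axis at -60, 0 and +60 mm. Origin under its centre, z up.
- socket_a: steel socket mouth down on a rack post: round barrel 25 mm wide, 45 mm tall, 100 g, black 13 mm square hole in its top. Origin: centre of underside; z up; x axis along a side of the square, within 35 degrees of the rack's x. Hex mouth 19 mm deep, corners on x and every 60 degrees. Two look alike: one mouth is 15 mm across flats, one 18; only trying on the nut tells (too small: it stays on top)
- socket_b: steel socket mouth down on a rack post: round barrel 25 mm wide, 45 mm tall, 100 g, black 13 mm square hole in its top. Origin: centre of underside; z up; x axis along a side of the square, within 35 degrees of the rack's x. Hex mouth 19 mm deep, corners on x and every 60 degrees. Two look alike: one mouth is 15 mm across flats, one 18; only trying on the nut tells (too small: it stays on top)
- socket_big: a steel socket like the others but visibly larger, 33 mm in diameter, 45 mm tall: mouth 25 mm across flats, far too big for the nut. Stands mouth down on a post of the rack; origin at the centre of its underside.
- wash_bottle: bystander: white plastic wash bottle, 74 mm diameter, 190 mm tall, red cap and spout; origin under its centre
- beaker: bystander: glass beaker, 72 mm diameter, 92 mm tall; origin under its centre
- screwdriver: bystander: screwdriver with a yellow handle, 150 mm long, lying on the bench
- ratchet: bystander: steel ratchet with a black handle, 210 mm long and 27 mm high, lying on the bench; origin under its head, handle towards its -x

How it is judged:
By the outcome, as a careful person would: the job done as asked, in the order asked, and still so for the second after the job is handed in, while the arm keeps its last pose, push and grip.
It also fails if it takes over 72 s, if anything falls off the work surface, if the arm or the gripper's body presses on something with over 40 N, if the wrist force passes 120 N, or if a joint passes its speed limit or range.

## Robot

A 7-joint arm with a two-finger parallel gripper is mounted at the origin on the work surface. World frame = base frame: x ahead of the robot, y to its left, z up, the work surface at z = 0. Lengths are in m, angles in rad, forces in N, time in s.
With the tool pointing down it reaches from about 0.4 to 0.75 m from the base axis. Payload 19.5 kg.
Tool frame: the origin (TCP) lies on the mounting face of the last link; the fingertips stand 173 mm ahead of it and the grasp point (between the pads) lies 155 mm ahead of it; z points along the fingers, y is the line along which they close (so a half turn about z gives the same grasp; the last joint's range is limited). The gripper opens to 85 mm and grips with 20 to 120 N. Pads are 22 mm wide; open, the fingers measure 114 mm over their backs; the gripper's body (76 mm by 85 mm) begins 54 mm behind the grasp point. The pads swing forward as they close: fully open they stand 13 mm farther back than shut.
Start: joints at [-1.365, 0.707, -0.028, 1.485, 0.022, 0.951, -0.075], TCP at [0.141, 0.557, 0.405] pointing down, gripper open.
Joint ranges: [-2.71, 2.71], [-0.32, 2.16], [-1.57, 1.52], [0, 2.45], [-1.46, 4.6], [0, 2.02], [-2.83, 2.83]. Speed limits (rad/s): [1.89, 1.89, 2.57, 2.57, 3.01, 3.01, 3.01].

## Interface

Orientations are given as a rotation vector (axis times angle).
In Python, from station import * gives the robot as it stands. The module is installed in compiled form; this text tells all that it offers.
- The arm moves only by the tool play_rows, never from a script. Its argument "motion" is a list of rows, each an object of numbers: "tx", "ty", "tz": the shift along the tool's x, y, z in mm; "turn": the turn about the tool's z in degrees. In form: [{"tx": .., "ty": .., "tz": .., "turn": ..}, ...]. A call has 1 to 20 rows; each row is the pose to reach, as a shift and turn from the pose commanded when the call began, along the tool's axes at that moment; what a row does not reach only later rows make up. A row lasts 1/8 s, in which the tool goes at most 62.5 mm and 10.7 degrees, less where a joint would pass 70% of its speed; a pose out of reach is approached as far as the arm can. A call with a gripper value outside its range is refused whole. "gripper" is the finger opening in mm, from 0 to 85.4, set as the call begins (left out, the last holds). The fingers move at their own pace and stop on an object; the grip force is fixed at half the most. Time passes only in rows, so rows that repeat a pose let the fingers close. It gives the time, the measured TCP pose, the force, the opening and the grip force at its end, in the units of the state.
- observe(): the state, without advancing time (a new reading comes with each control period).
- capture(name): name is "side" or "top" or "wrist"; returns (picture, depth): 384x512x3 uint8, red, green, blue; 384x512 float32, m along the optical axis (not along the pixel's ray), 0 where there is no reading.
- camera_info(name): a dict with "K" (3x3 intrinsics, pixels), "dist_coeffs" ([k1, k2, p1, p2, k3] as OpenCV has them; the pictures are not rectified), "position" and "orientation" of the camera in the world; the wrist camera has in their place "hand_eye" (4x4, takes a point from camera to tool coordinates, whose origin is the TCP and whose axes are the flange's). Camera axes: x right, y down, z forward; pixel columns grow to the right and rows downward; lengths in m; the calibration is good to about 2 mm. A picture is of the moment at which its call begins: read the wrist's pose just before it. camera_info takes no time and is no camera call.
- sign_off(): hands the job in; it is judged then, once.
The state is a dict: "time": time; "joint_pos": joint angles; "dq": joint speeds; "joint_efforts": joint torques, N m; "tcp_pos": TCP position; "ee_rot": TCP orientation; "wrist_force": force on the tool from outside, world axes, zero at the start; "wrist_torque": the same for the moment, N m; "width": opening from 0.0 (shut) to 1.0 (fully open); "grip_force": force on a finger pad.
Only numpy, scipy, OpenCV 4.12 (cv2) and the standard library are available. Lean on these libraries where they do the work, as an engineer would, in place of code of your own. Each camera call takes 0.05 s, during which the arm holds its last target. There are 200 camera calls.

## Working session

There is one attempt and no reset: what is moved stays moved. The work goes in short steps, Python scripts to look and compute and a tool call to move; the robot and the scene stay as the last step left them, time stands still between calls to the robot, and variables do not carry over. Pictures are saved under pics/ and viewed, at most 10 in all, crops included, and the job is handed in when it is done.

Besides the shell and the picture viewer there is one more tool, called by a JSON object that holds its "api" and its "payload". play_rows: Moves the arm, as the interface text tells. Its arguments: {"type":"object","properties":{"motion":{"type":"array"},"gripper":{"type":"number"}},"required":["motion"]}

```bash
mkdir -p pics; cat > h.py <<'E'
from station import *
import numpy as np, cv2, pickle
from scipy.spatial.transform import Rotation as R
def cam(n,s=None):
    i=camera_info(n); K=np.array(i["K"],float); d=np.array(i["dist_coeffs"],float)
    if n=="wrist":
        s=s or observe(); T=np.eye(4); T[:3,:3]=R.from_rotvec(s["ee_rot"]).as_matrix(); T[:3,3]=s["tcp_pos"]
        T=T@np.array(i["hand_eye"]); return K,d,T[:3,:3],T[:3,3]
    o=np.array(i["orientation"],float)
    r=R.from_rotvec(o).as_matrix() if o.size==3 else (o if o.size==9 else R.from_quat(o).as_matrix())
    return K,d,r.reshape(3,3),np.array(i["position"])
def ray(c,uv):
    K,d,r,p=c; q=cv2.undistortPoints(np.array(uv,float).reshape(-1,1,2),K,d)[:,0]
    return p,(np.c_[q,np.ones(len(q))]@r.T)
def onz(c,uv,z):
    p,v=ray(c,uv); return p+v*((z-p[2])/v[:,2])[:,None]
def proj(c,X):
    K,d,r,p=c; return cv2.projectPoints((np.atleast_2d(X)-p)@r,np.zeros(3),np.zeros(3),K,d)[0][:,0]
def snap(n,name):
    s=observe(); im,dep=capture(n); cv2.imwrite(f"pics/{name}.png",im[:,:,::-1]); c=cam(n,s)
    pickle.dump((im,dep,c),open(f"pics/{name}.pkl","wb")); return im,dep,c
def load(name): return pickle.load(open(f"pics/{name}.pkl","rb"))
def cloud(dep,c):
    h,w=dep.shape; u,v=np.meshgrid(np.arange(w),np.arange(h)); p,r=ray(c,np.c_[u.ravel(),v.ravel()])
    q=r@c[2]; return (p+r*(dep.ravel()/q[:,2])[:,None]).reshape(h,w,3)
E
python3 - <<'E'
from h import *
s=observe(); print({k:np.round(v,3) for k,v in s.items()})
for n in("side","top","wrist"):print(camera_info(n))
a=snap("top","t0");b=snap("side","s0")
E
```

```text
{'time': np.float64(0.0), 'joint_pos': array([-1.365,  0.707, -0.028,  1.485,  0.022,  0.951, -0.075]), 'dq': array([ 0.001, -0.001,  0.   ,  0.001,  0.001,  0.   , -0.   ]), 'joint_efforts': array([ 1.0000e-03, -8.8321e+01,  1.2350e+00, -2.3616e+01,  1.7000e-02,
        7.0000e-03, -0.0000e+00]), 'tcp_pos': array([0.141, 0.557, 0.404]), 'ee_rot': array([-3.880e-01, -3.117e+00,  2.000e-03]), 'wrist_force': array([-0.233, -0.4  , -0.005]), 'wrist_torque': array([ 0.011, -0.006, -0.009]), 'grip_force': np.float64(0.0), 'width': np.float64(1.0)}
{'K': array([[471.26858234,   0.        , 259.1596867 ],
       [  0.        , 471.26858234, 191.45444572],
       [  0.        ,   0.        ,   1.        ]]), 'dist_coeffs': array([-0.13712176,  0.        ,  0.        ,  0.        ,  0.        ]), 'position': array([ 0.01498432, -0.66219471,  0.78438996]), 'orientation': array([-2.13055602,  0.67440756, -0.34850953])}
{'K': array([[358.01302077,   0.        , 251.69676239],
       [  0.        , 358.01302077, 192.08456886],
       [  0.        ,   0.        ,   1.        ]]), 'dist_coeffs': array([-0.05207724,  0.        ,  0.        ,  0.        ,  0.        ]), 'position': array([0.41748312, 0.09927534, 1.12277172]), 'orientation': array([-2.16928132,  2.17740414, -0.16542903])}
{'K': array([[305.03086538,   0.        , 253.67382426],
       [  0.        , 305.03086538, 194.71783394],
       [  0.        ,   0.        ,   1.        ]]), 'dist_coeffs': array([-0.04371806,  0.        ,  0.        ,  0.        ,  0.        ]), 'hand_eye': array([[ 3.54931908e-05, -9.51732109e-01, -3.06929944e-01,
         7.85066444e-02],
       [ 9.99999974e-01,  1.02444683e-04, -2.02022335e-04,
         2.61165211e-04],
       [ 2.23714484e-04, -3.06929929e-01,  9.51732089e-01,
         3.12567597e-02],
       [ 0.00000000e+00,  0.00000000e+00,  0.00000000e+00,
         1.00000000e+00]])}
```

View pics/t0.png

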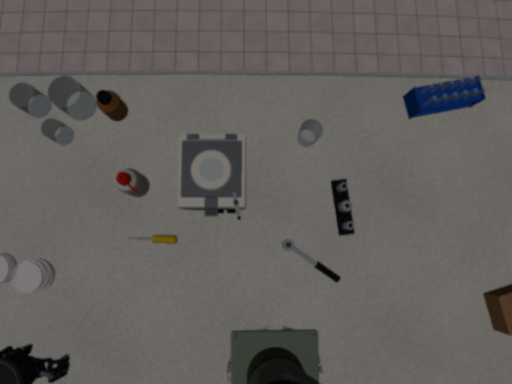

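View pics/s0.png

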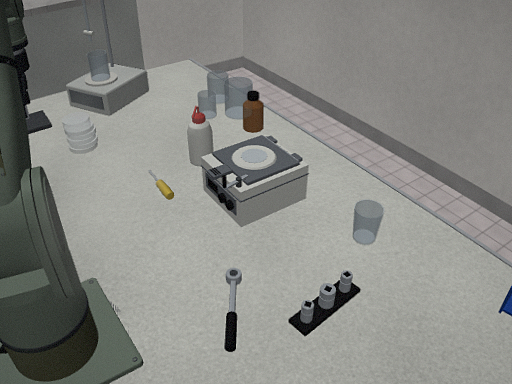

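Top view: centrifuge near (212,172), its front facing the robot, with the latch at about (238,205), the tongue at (211,205), the rack at (343,207) and the big socket in the middle. The side view agrees, and the stud is at about (237,181).

```bash
python3 - <<'E'
from h import *
im,dep,c=load("t0"); P=cloud(dep,c)
print("ctr",onz(c,[[212,172],[343,207]],0))
hsv=cv2.cvtColor(im,cv2.COLOR_RGB2HSV)
z=P[...,2]
def box(m,zp,name):
    m=m.astype(np.uint8); n,l,st,ce=cv2.connectedComponentsWithStats(m)
    if n<2: print(name,"none");return
    k=1+np.argmax(st[1:,4]); ct=max(cv2.findContours((l==k).astype(np.uint8),0,2)[0],key=cv2.contourArea)[:,0]
    X=onz(c,ct,zp); r=cv2.minAreaRect((X[:,:2]*1000).astype(np.float32)); print(name,st[k],r); return X
roi=np.zeros(z.shape,bool); roi[120:225,165:260]=1
box(roi&(z>0.09),0.12,"machine")
print(np.percentile(z[roi&(z>.09)],[5,20,50,80,95]))
g=im.max(2)
dark=roi&(g<105)
box(cv2.morphologyEx(dark.astype(np.uint8),2,np.ones((9,9))),0.126,"lid")
roi2=np.zeros(z.shape,bool); roi2[170:245,320:365]=1
X=box(roi2&(g<60),0.012,"rack")
print(z[200:212:2,335:352:2].round(3))
cv2.imwrite("pics/z.png",np.hstack([cv2.resize(im[120:245,165:265,::-1],None,fx=4,fy=4,interpolation=2),cv2.resize(im[165:245,315:370,::-1],(344,500),interpolation=2)]))
E
```

```text
ctr [[ 0.61842494  0.18967936  0.        ]
 [ 0.50563719 -0.22631821  0.        ]]
machine [ 177  134   69   87 5114] ((584.7061767578125, 182.17556762695312), (191.3839874267578, 247.06898498535156), 89.7795639038086)
[0.11382435 0.11780727 0.12636234 0.12990849 0.1332232 ]
lid [ 180  133   63   85 3036] ((589.26611328125, 182.10728454589844), (174.16424560546875, 240.1613006591797), 89.882568359375)
rack [331 179  23  56 703] ((506.03948974609375, -219.93435668945312), (174.42605590820312, 49.744239807128906), 6.8682732582092285)
[[1.200e-02 1.500e-02 1.100e-02 1.700e-02 1.100e-02 1.400e-02 1.200e-02
  1.123e+00 1.000e-03]
 [1.100e-02 1.500e-02 1.500e-02 2.100e-02 5.600e-02 5.600e-02 5.300e-02
  5.700e-02 1.000e-03]
 [8.000e-03 1.600e-02 2.300e-02 4.900e-02 6.100e-02 6.100e-02 5.400e-02
  5.900e-02 6.000e-02]
 [1.300e-02 1.100e-02 2.700e-02 4.800e-02 5.900e-02 6.000e-02 5.900e-02
  6.100e-02 5.900e-02]
 [1.200e-02 1.200e-02 2.500e-02 4.300e-02 6.200e-02 6.000e-02 5.600e-02
  5.800e-02 5.700e-02]
 [1.300e-02 1.600e-02 1.100e-02 3.200e-02 4.900e-02 6.100e-02 6.300e-02
  5.600e-02 1.000e-03]]
```

View pics/z.png

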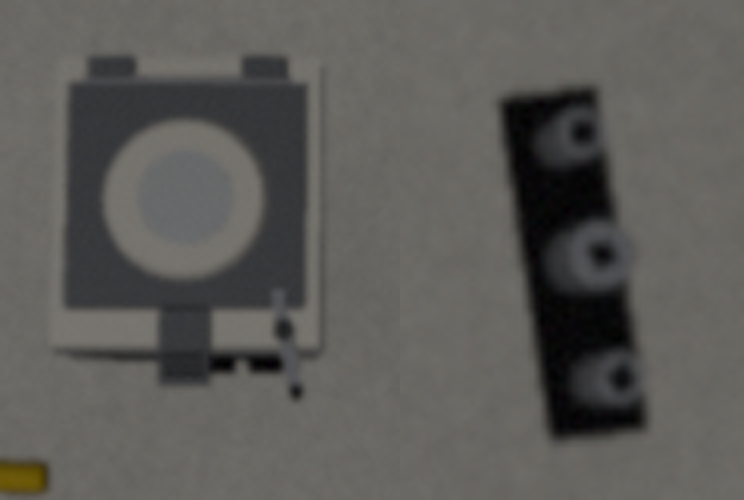

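```bash
python3 - <<'E'
from h import *
im,dep,c=load("t0")
f=lambda a,z:onz(c,[[a[0]/4+165-.375,a[1]/4+120-.375]],z)[0].round(4)
for n,a,z in [("stud",(296,390),.166),("pivot",(284,328),.134),("win",(184,199),.126),("tongueL",(160,384),.126),("tongueR",(211,384),.126),("lidFL",(64,307),.126),("lidFR",(304,308),.126),("lidBL",(68,82),.126),("lidBR",(307,84),.126),("deckFL",(52,350),.115),("deckFR",(319,350),.115)]: print(n,f(a,z))
g=lambda a,z:onz(c,[[(a[0]-400)/6.25+315-.4,a[1]/6.25+165-.4]],z)[0].round(4)
for a in [(582,131),(602,254),(622,378)]: print(g(a,.057))
for s,a in (("s0",(237,178)),):
    print("stud side",onz(load(s)[2],[a],.166))
s=observe();print(R.from_rotvec(s["ee_rot"]).as_matrix().round(3))
E
```

```text
stud [0.4665 0.1045 0.166 ]
pivot [0.5111 0.1129 0.134 ]
win [0.6034 0.1835 0.126 ]
tongueL [0.4731 0.199  0.126 ]
tongueR [0.473  0.1637 0.126 ]
lidFL [0.527  0.2664 0.126 ]
lidFR [0.5259 0.099  0.126 ]
lidBL [0.6881 0.2668 0.126 ]
lidBR [0.6868 0.0966 0.126 ]
deckFL [0.4978 0.2762 0.115 ]
deckFR [0.4973 0.0885 0.115 ]
[ 0.5665 -0.2144  0.057 ]
[ 0.5064 -0.222   0.057 ]
[ 0.4466 -0.2296  0.057 ]
stud side [[0.48618058 0.08083358 0.166     ]]
[[-0.969  0.245 -0.   ]
 [ 0.245  0.969 -0.001]
 [-0.    -0.001 -1.   ]]
```

{"api": "play_rows", "payload": {"motion": [{"tx": -426, "ty": -359, "tz": 0, "turn": -59}, {"tx": -426, "ty": -359, "tz": 0, "turn": -59}, {"tx": -426, "ty": -359, "tz": 0, "turn": -59}, {"tx": -426, "ty": -359, "tz": 0, "turn": -59}, {"tx": -426, "ty": -359, "tz": 0, "turn": -59}, {"tx": -426, "ty": -359, "tz": 0, "turn": -59}, {"tx": -426, "ty": -359, "tz": 0, "turn": -59}, {"tx": -426, "ty": -359, "tz": 0, "turn": -59}, {"tx": -426, "ty": -359, "tz": 0, "turn": -59}, {"tx": -426, "ty": -359, "tz": 0, "turn": -59}, {"tx": -426, "ty": -359, "tz": 0, "turn": -59}], "gripper": 24}}

```text
time: 1.48
tcp_pos: [0.4658, 0.105, 0.4045]
ee_rot: [1.197, -2.904, -0.001]
wrist_force: [-0.7, 0.5, -0.3]
width: 0.283
grip_force: 0.0
```

```bash
python3 - <<'E'
from h import *
im,dep,c=snap("wrist","w1"); s=observe(); print(s["time"],s["tcp_pos"],R.from_rotvec(s["ee_rot"]).as_matrix().round(3))
print(proj(c,[[.4665,.1045,.166],[.5111,.1129,.134],[.473,.1637,.126],[.473,.199,.126]]))
E
```

```text
1.525 [0.4655681  0.10562957 0.40466069] [[-0.709 -0.705 -0.   ]
 [-0.705  0.709  0.   ]
 [ 0.     0.    -1.   ]]
[[252.38879763 210.10258057]
 [223.09574134 237.64055497]
 [294.2095658  242.49764724]
 [320.02831302 266.5998426 ]]
```

View pics/w1.png

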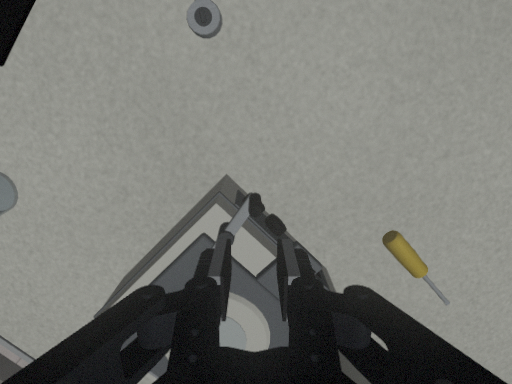

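The stud tip is at about (255,199), the pivot around (228,235), and the tongue is half hidden behind the fingers.

```bash
python3 - <<'E'
from h import *
im,dep,c=load("w1"); 
print(onz(c,[[255,199]],.166),onz(c,[[228,235]],.134))
g=im.max(2); print(g[190:222:2,244:268:2]); 
P=cloud(dep,c); print((P[190:222:2,246:264:2,2]*1000).round())
E
```

```text
[[0.45913547 0.09984337 0.166     ]] [[0.50628095 0.11418862 0.134     ]]
[[131 147 147 152 148 143 148 151 151 149 149 149]
 [ 89 128 146 120 127 116 126 148 145 147 146 147]
 [ 90  85  65  69  49  46  46  62 139 142 144 148]
 [ 62  54  75  55  51  44  43  44  86 146 151 148]
 [ 42  64 106  47  38  46  47  43  53 148 146 146]
 [ 50 102 111  41  44  49  43  50  47 142 143 144]
 [ 84 122 106  43  41  44  45  44  45 137 146 146]
 [120 127  97  45  46  46  42  46  45  58 137 147]
 [123 129  94  44  45  46  45  47  46  47  99 149]
 [126 128  87  51  48  43  53  46  48  44  51 144]
 [127 127  86  47  48  47  51  50  53  44  69 143]
 [123 125 111  42  50  49  47  49  48  65  87  96]
 [128 129 128  54  50  45  43  49  50  53  76  88]
 [126 128 106  63  50  40  46  55  60  53  57  70]
 [125 120  65  92  63  56  55  58  54  55  58  45]
 [127  86  92  68  91  66  57  61  56  54  54  41]]
[[ -0.  -0.  -1.  -0.  -0.  -0.   0.  -1.  -2.]
 [ -1.  -0. 130.  -0.  -2.  -2.   0.  -1.  -1.]
 [ 13.  57. 135. 139. 140. 139. 138.  -1.  -0.]
 [ 56. 132. 140. 145. 144. 145. 143.  -1.  -0.]
 [132. 134. 146. 150. 150. 150. 148. 142.  -0.]
 [133. 132. 151. 154. 155. 155. 154. 148.  -0.]
 [135. 134. 155. 158. 159. 159. 158. 153.  -1.]
 [133. 152. 159. 164. 164. 164. 163. 158.  51.]
 [134. 157. 164. 166. 165. 165. 165. 161.  60.]
 [133. 161. 165. 165. 165. 166. 164. 166.  65.]
 [134. 164. 166. 165. 165. 166. 165. 166.  62.]
 [135. 133. 166. 165. 165. 165. 165. 166.  31.]
 [134. 132. 164. 165. 165. 164. 166.  42.  39.]
 [133.  78.  77.  72. 165. 165.  57.  51.  45.]
 [133.  88.  80.  79.  72.  68.  63.  57.  51.]
 [ 91.  89.  89.  79.  79.  72.  68.  63.  57.]]
```

```bash
python3 - <<'E'
from h import *
im,dep,c=load("w1"); P=cloud(dep,c)[200:222,244:266]
m=(P[...,2]>.1635)&(P[...,2]<.168); print(m.sum(),P[m].mean(0),P[m].min(0),P[m].max(0))
print(onz(c,[[255,210.5]],.166))
E
```

```text
136 [0.46554755 0.10573182 0.16524398] [0.46084769 0.10142315 0.1635318 ] [0.47046772 0.11025042 0.16730032]
[[0.4653836  0.10606346 0.166     ]]
```

{"api": "play_rows", "payload": {"motion": [{"tx": 0, "ty": 0, "tz": 50, "turn": 0}, {"tx": 0, "ty": 0, "tz": 90, "turn": 0}, {"tx": 0, "ty": 0, "tz": 90, "turn": 0}, {"tx": 0, "ty": 0, "tz": 90, "turn": 0}]}}

```text
time: 2.02
tcp_pos: [0.466, 0.1057, 0.3161]
ee_rot: [-1.198, 2.903, -0.0]
wrist_force: [0.9, 0.0, 0.1]
width: 0.283
grip_force: 0.0
```

{"api": "play_rows", "payload": {"motion": [{"tx": 0, "ty": 0, "tz": 0, "turn": 0}, {"tx": 5, "ty": -10, "tz": 0, "turn": 0}, {"tx": 8, "ty": -23, "tz": 0, "turn": 0}, {"tx": 8, "ty": -36, "tz": 0, "turn": 0}, {"tx": 4, "ty": -47, "tz": 0, "turn": 0}, {"tx": -2, "ty": -57, "tz": 0, "turn": 0}, {"tx": -2, "ty": -57, "tz": 0, "turn": 0}, {"tx": -2, "ty": -57, "tz": 0, "turn": 0}], "gripper": 14}}

```text
time: 3.02
tcp_pos: [0.5074, 0.0659, 0.3146]
ee_rot: [1.197, -2.904, 0.0]
wrist_force: [-0.8, -0.1, -0.2]
width: 0.168
grip_force: 0.0
```

{"api": "play_rows", "payload": {"motion": [{"tx": 0, "ty": 0, "tz": -45, "turn": 0}, {"tx": -33, "ty": 48, "tz": -80, "turn": 10}, {"tx": -66, "ty": 97, "tz": -85, "turn": 20}, {"tx": -66, "ty": 97, "tz": -85, "turn": 30}, {"tx": -66, "ty": 97, "tz": -85, "turn": 40}, {"tx": -66, "ty": 97, "tz": -85, "turn": 45}, {"tx": -66, "ty": 97, "tz": -85, "turn": 45}], "gripper": 70}}

```text
time: 3.9
tcp_pos: [0.4857, 0.1815, 0.3998]
ee_rot: [0.004, 3.142, -0.001]
wrist_force: [-0.2, 0.1, 0.8]
width: 0.823
grip_force: 0.0
```

```bash
python3 - <<'E'
from h import *
im,dep,c=snap("wrist","w2"); s=observe(); print(s["time"],s["tcp_pos"],R.from_rotvec(s["ee_rot"]).as_matrix().round(3))
print(proj(c,[[.473,.1637,.126],[.473,.199,.126],[.5055,.0683,.166]]))
P=cloud(dep,c); z=P[...,2]
for x0 in (.476,.480,.485,.49):
    m=(abs(z-.126)<.004)&(abs(P[...,0]-x0)<.002)&(P[...,1]>.13)&(P[...,1]<.24); print(x0,P[m][:,1].min(),P[m][:,1].max())
m=(abs(z-.126)<.004)&(abs(P[...,1]-.18)<.01); print("end",P[m][:,0].min())
E
```

```text
3.95 [0.485813   0.18137075 0.39974468] [[-1.     0.001  0.   ]
 [ 0.001  1.    -0.   ]
 [-0.    -0.    -1.   ]]
[[231.97098255 180.3202762 ]
 [274.86145596 180.22873503]
 [100.70372045 237.36306564]]
0.476 0.166745368547225 0.20177907883804316
0.48 0.1667192694253237 0.2019313336048385
0.485 0.16659803992259403 0.2019966459154713
0.49 0.16647818524362176 0.20213845076968628
end 0.4714764222301413
```

View pics/w2.png

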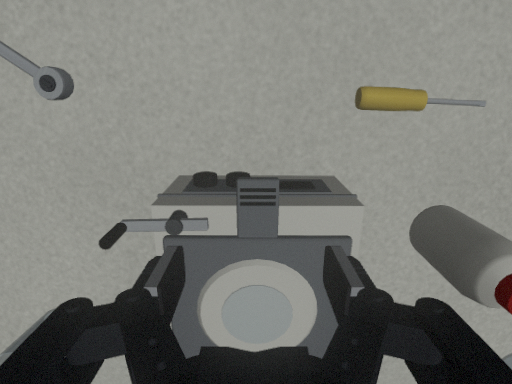

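```bash
python3 - <<'E'
from h import *
im,dep,c=load("w2"); P=cloud(dep,c)
m=np.zeros(P.shape[:2],bool); m[168:195,185:252]=1
m&=(P[...,0]<.497)&(P[...,2]>.02)&(im.max(2)<75)&((P[...,1]<.163)|(P[...,2]<.1))
X=P[m]; print(X.shape,X.min(0),X.max(0),np.percentile(X[:,2],[5,50,95,99]),np.percentile(X[:,0],[2,20]),np.percentile(X[:,1],[2,98]))
E
```

```text
(929, 3) [0.48410379 0.11033094 0.03171222] [0.49699568 0.17662522 0.08993646] [0.04818466 0.06515642 0.07939961 0.08916292] [0.48437378 0.4854492 ] [0.11245949 0.17142603]
```

{"api": "play_rows", "payload": {"motion": [{"tx": 2, "ty": 3, "tz": 60, "turn": 0}, {"tx": 2, "ty": 3, "tz": 105, "turn": 0}, {"tx": 2, "ty": 3, "tz": 124, "turn": 0}, {"tx": 2, "ty": 3, "tz": 124, "turn": 0}]}}

```text
time: 4.45
tcp_pos: [0.4838, 0.1842, 0.2749]
ee_rot: [-0.003, -3.14, 0.001]
wrist_force: [-0.0, -0.6, 0.9]
width: 0.813
grip_force: 0.0
```

{"api": "play_rows", "payload": {"motion": [{"tx": 0, "ty": 0, "tz": 0, "turn": 0}, {"tx": 0, "ty": 0, "tz": 0, "turn": 0}, {"tx": 0, "ty": 0, "tz": 0, "turn": 0}, {"tx": 0, "ty": 0, "tz": 0, "turn": 0}], "gripper": 28}}

```text
time: 4.95
tcp_pos: [0.4842, 0.1844, 0.2768]
ee_rot: [0.005, 3.14, 0.001]
wrist_force: [-1.3, -0.4, 8.3]
width: 0.41
grip_force: 58.7
```

{"api": "play_rows", "payload": {"motion": [{"tx": -2, "ty": 0, "tz": -27, "turn": 0}, {"tx": -7, "ty": 0, "tz": -53, "turn": 0}, {"tx": -16, "ty": 0, "tz": -78, "turn": 0}, {"tx": -27, "ty": 0, "tz": -102, "turn": 0}, {"tx": -42, "ty": 0, "tz": -124, "turn": 0}, {"tx": -60, "ty": 0, "tz": -144, "turn": 0}, {"tx": -79, "ty": 0, "tz": -161, "turn": 0}, {"tx": -102, "ty": 0, "tz": -176, "turn": 0}, {"tx": -125, "ty": 0, "tz": -188, "turn": 0}, {"tx": -151, "ty": 0, "tz": -196, "turn": 0}, {"tx": -177, "ty": 0, "tz": -201, "turn": 0}, {"tx": -204, "ty": 0, "tz": -203, "turn": 0}, {"tx": -206, "ty": 0, "tz": -203, "turn": 0}, {"tx": -206, "ty": 0, "tz": -203, "turn": 0}]}}

```text
time: 6.7
tcp_pos: [0.6899, 0.1834, 0.4795]
ee_rot: [0.006, 3.141, 0.0]
wrist_force: [-0.7, 0.3, 3.2]
width: 0.407
grip_force: 60.2
```

```bash
python3 - <<'E'
from h import *
snap("side","s1"); im,dep,c=snap("top","t1"); P=cloud(dep,c)
m=(P[...,2]>.14)&(P[...,2]<.31)&(P[...,0]>.6)&(P[...,0]<.8)&(P[...,1]>.08)&(P[...,1]<.29)
Y=load("s1");Q=cloud(Y[1],Y[2]);m=(Q[...,2]>.14)&(Q[...,2]<.28)&(Q[...,0]>.6)&(Q[...,0]<.8)&(Q[...,1]>.105)&(Q[...,1]<.15)
X=Q[m];print(len(X),X.min(0),X.max(0)); print(np.polyfit(X[:,2],X[:,0],1))
E
```

```text
537 [0.67289966 0.10509249 0.14004532] [0.68636087 0.14988615 0.27996361]
[-0.05435728  0.69117115]
```

View pics/s1.png

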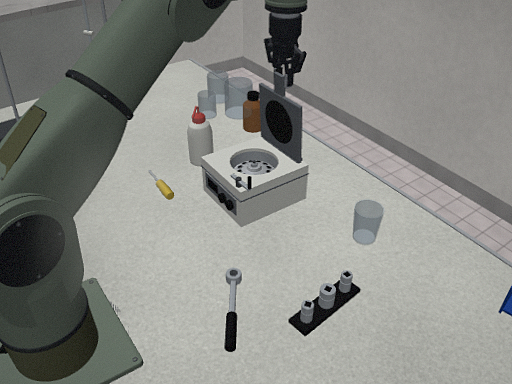

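Side view: the lid is standing about upright, held at the tongue (about (280,80)), and the rotor is exposed at (254,165). The fitted lean is about 3°, so I'll nudge it a little further before letting go.

{"api": "play_rows", "payload": {"motion": [{"tx": -6, "ty": 0, "tz": 0, "turn": 0}, {"tx": -6, "ty": 0, "tz": 0, "turn": 0}, {"tx": -6, "ty": 0, "tz": 0, "turn": 0}]}}

```text
time: 7.18
tcp_pos: [0.6958, 0.1834, 0.4793]
ee_rot: [0.006, 3.141, 0.0]
wrist_force: [-1.1, -0.2, 6.4]
width: 0.402
grip_force: 60.0
```

{"api": "play_rows", "payload": {"motion": [{"tx": 0, "ty": 0, "tz": 0, "turn": 0}, {"tx": 0, "ty": 0, "tz": 0, "turn": 0}, {"tx": 0, "ty": 0, "tz": 0, "turn": 0}, {"tx": 40, "ty": 0, "tz": 0, "turn": 0}, {"tx": 92, "ty": 0, "tz": 20, "turn": 0}, {"tx": 92, "ty": 0, "tz": 60, "turn": 0}, {"tx": 92, "ty": 0, "tz": 60, "turn": 0}], "gripper": 75}}

```text
time: 8.05
tcp_pos: [0.6022, 0.1836, 0.4163]
ee_rot: [-0.003, -3.135, 0.004]
wrist_force: [0.6, -1.1, 1.5]
width: 0.88
grip_force: 0.0
```

```bash
python3 - <<'E'
from h import *
im,dep,c=snap("wrist","w3"); s=observe(); print(s["time"],s["tcp_pos"])
Y=snap("side","s2");Q=cloud(Y[1],Y[2]);m=(Q[...,2]>.13)&(Q[...,2]<.28)&(Q[...,0]>.66)&(Q[...,0]<.72)&(Q[...,1]>.105)&(Q[...,1]<.26)
X=Q[m];print(len(X)); print(np.polyfit(X[:,2],X[:,0],1))
uv=proj(c,[[.6035,.184,.11]])[0].astype(int);print(uv)
u,v=uv; cv2.imwrite("pics/w3c.png",cv2.resize(im[v-60:v+60,u-60:u+60,::-1],None,fx=5,fy=5,interpolation=2))
E
```

```text
8.1 [0.603889   0.18371358 0.41851882]
1567
[-0.02852958  0.68825016]
[254 187]
```

View pics/w3c.png

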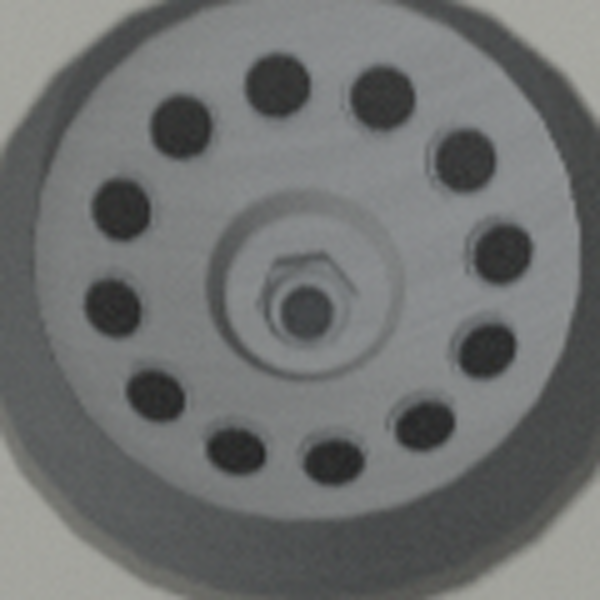

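Rotor view: the spindle end is at crop (306,313) and the nut's near base edge runs (273,259)–(325,252), with the next corner at (356,293). The hub face is centred near (306,290).

```bash
python3 - <<'E'
from h import *
im,dep,c=load("w3")
f=lambda a,z:onz(c,[[(a[0]-2)/5+254-60,(a[1]-2)/5+187-60]],z)[0]
print("spindle",f((306,313),.1145))
C=f((306,313),.1145)
for a in ((273,259),(325,252),(356,293),(258,303)):
    X=f(a,.1);d=(X-C)[:2];print(X.round(4),np.hypot(*d)*1000,np.degrees(np.arctan2(d[1],d[0])))
# hub face circle fit from bright/dark edge
P=cloud(dep,c); 
m=(abs(P[...,2]-.100)<.0015)&(np.hypot(P[...,0]-.604,P[...,1]-.184)<.02);m2=(P[...,2]>.1125)&(np.hypot(P[...,0]-.604,P[...,1]-.184)<.012)
print(P[m].mean(0),P[m2].mean(0),m2.sum())
E
```

```text
spindle [0.60371449 0.18400718 0.1145    ]
[0.5971 0.1777 0.1   ] 9.153623389969875 -136.07966333095078
[0.5957 0.1877 0.1   ] 8.781556970634815 155.17180408809975
[0.604  0.1937 0.1   ] 9.738496331303354 88.54028293875825
[0.606  0.1747 0.1   ] 9.60428297671989 -76.49409401493713
[0.60229044 0.18364063 0.09944343] [0.59934635 0.18369425 0.19124367] 127
```

{"api": "play_rows", "payload": {"motion": [{"tx": 10, "ty": -50, "tz": 0, "turn": 0}, {"tx": 98, "ty": -406, "tz": 18, "turn": 0}, {"tx": 98, "ty": -406, "tz": 18, "turn": 0}, {"tx": 98, "ty": -406, "tz": 18, "turn": 0}, {"tx": 98, "ty": -406, "tz": 18, "turn": 0}, {"tx": 98, "ty": -406, "tz": 18, "turn": 0}, {"tx": 98, "ty": -406, "tz": 68, "turn": 0}, {"tx": 98, "ty": -406, "tz": 68, "turn": 0}, {"tx": 98, "ty": -406, "tz": 68, "turn": 0}, {"tx": 98, "ty": -406, "tz": 68, "turn": 0}], "gripper": 50}}

```text
time: 9.4
tcp_pos: [0.5056, -0.2207, 0.3519]
ee_rot: [0.003, 3.139, -0.0]
wrist_force: [0.5, -0.3, 0.0]
width: 0.583
grip_force: 0.0
```

```bash
python3 - <<'E'
from h import *
im,dep,c=snap("wrist","w4"); s=observe(); print(s["time"],s["tcp_pos"],R.from_rotvec(s["ee_rot"]).as_matrix().round(3))
uv=proj(c,[[.5665,-.2144,.057],[.5064,-.222,.057],[.4466,-.2296,.057]]);print(uv)
o=[]
for u,v in uv.astype(int)[[0,2]]:
    v=min(max(v,40),343); print(u,v); o.append(cv2.resize(im[v-40:v+40,u-40:u+40,::-1],None,fx=5,fy=5,interpolation=2))
cv2.imwrite("pics/w4c.png",np.hstack(o))
E
```

```text
9.45 [ 0.50552371 -0.22073634  0.35186285] [[-1.     0.002  0.002]
 [ 0.002  1.    -0.   ]
 [-0.002 -0.    -1.   ]]
[[260.28919295 247.64774827]
 [252.19213661 187.91989853]
 [242.94642535 120.0336595 ]]
260 247
242 120
```

View pics/w4c.png

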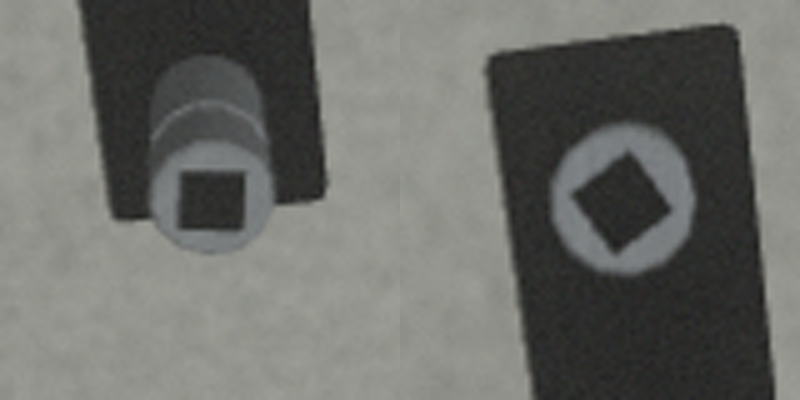

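Left is the far socket (square aligned with the picture, centre (211,198)). Right is the near socket (square turned, centre (623,200)).

```bash
python3 - <<'E'
from h import *
im,dep,c=load("w4"); g=im.max(2)
for (u,v) in ((260+42-40,247),(242+44.6-40,120)):
    u,v=int(u),int(v); b=cv2.resize(g[v-9:v+10,u-9:u+10],None,fx=8,fy=8,interpolation=2)
    m=(b<90).astype(np.uint8); n,l,st,ce=cv2.connectedComponentsWithStats(m); k=l[76,76]
    ct=max(cv2.findContours((l==k).astype(np.uint8),0,2)[0],key=cv2.contourArea)[:,0]
    uv=np.c_[(ct[:,0]-3.5)/8+u-9,(ct[:,1]-3.5)/8+v-9]
    X=onz(c,uv,.057); r=cv2.minAreaRect((X[:,:2]*1000).astype(np.float32)); print(r)
E
```

```text
((565.57958984375, -212.95286560058594), (12.959746360778809, 13.013993263244629), 89.51054382324219)
((446.7154541015625, -227.12071228027344), (12.995658874511719, 13.03388786315918), 35.762733459472656)
```

{"api": "play_rows", "payload": {"motion": [{"tx": 40, "ty": -4, "tz": 40, "turn": 0}, {"tx": 59, "ty": -6, "tz": 90, "turn": 0}, {"tx": 59, "ty": -6, "tz": 130, "turn": 0}, {"tx": 59, "ty": -6, "tz": 155, "turn": 0}, {"tx": 59, "ty": -6, "tz": 155, "turn": 0}, {"tx": 59, "ty": -6, "tz": 155, "turn": 0}]}}

```text
time: 10.2
tcp_pos: [0.4462, -0.2274, 0.197]
ee_rot: [0.004, 3.14, -0.001]
wrist_force: [0.9, 0.1, 0.3]
width: 0.587
grip_force: 0.0
```

{"api": "play_rows", "payload": {"motion": [{"tx": 0, "ty": 0, "tz": 0, "turn": 0}, {"tx": 0, "ty": 0, "tz": 0, "turn": 0}, {"tx": 0, "ty": 0, "tz": 0, "turn": 0}, {"tx": 0, "ty": 0, "tz": 0, "turn": 0}], "gripper": 18}}

```text
time: 10.7
tcp_pos: [0.4459, -0.2278, 0.1968]
ee_rot: [0.006, 3.14, -0.001]
wrist_force: [-0.5, 1.0, 13.1]
width: 0.275
grip_force: 58.0
```

{"api": "play_rows", "payload": {"motion": [{"tx": 0, "ty": 0, "tz": -30, "turn": 0}, {"tx": 0, "ty": 0, "tz": -90, "turn": 0}, {"tx": 0, "ty": 0, "tz": -150, "turn": 0}, {"tx": -20, "ty": 50, "tz": -195, "turn": 0}, {"tx": -158, "ty": 411, "tz": -205, "turn": 0}, {"tx": -158, "ty": 411, "tz": -205, "turn": 0}, {"tx": -158, "ty": 411, "tz": -205, "turn": 0}, {"tx": -158, "ty": 411, "tz": -205, "turn": 0}, {"tx": -158, "ty": 411, "tz": -205, "turn": 0}, {"tx": -158, "ty": 411, "tz": -205, "turn": 0}, {"tx": -158, "ty": 411, "tz": -205, "turn": 0}, {"tx": -158, "ty": 411, "tz": -205, "turn": 0}]}}

```text
time: 12.2
tcp_pos: [0.6048, 0.184, 0.4007]
ee_rot: [-0.003, -3.141, -0.0]
wrist_force: [-0.6, -0.5, -1.1]
width: 0.272
grip_force: 59.2
```

```bash
python3 - <<'E'
from h import *
im,dep,c=snap("wrist","w5"); s=observe(); print(s["time"],s["tcp_pos"],s["wrist_force"])
t=s["tcp_pos"]; uv=proj(c,[t+np.array([0,0,-.140])])[0].astype(int); print(uv)
u,v=uv; cv2.imwrite("pics/w5c.png",cv2.resize(im[v-70:v+50,u-60:u+60,::-1],None,fx=5,fy=5,interpolation=2))
P=cloud(dep,c)[v-30:v+30,u-30:u+30]; m=abs(P[...,2]-(t[2]-.140))<.004; X=P[m]; print(m.sum(),X.min(0)-t,X.max(0)-t)
E
```

```text
12.25 [0.60481781 0.18265507 0.4008358 ] [-0.14881626 -0.94946455 -0.45249873]
[250 293]
2576 [-0.01208888 -0.01258483 -0.14399515] [ 0.01240804  0.01248571 -0.13600065]
```

View pics/w5c.png

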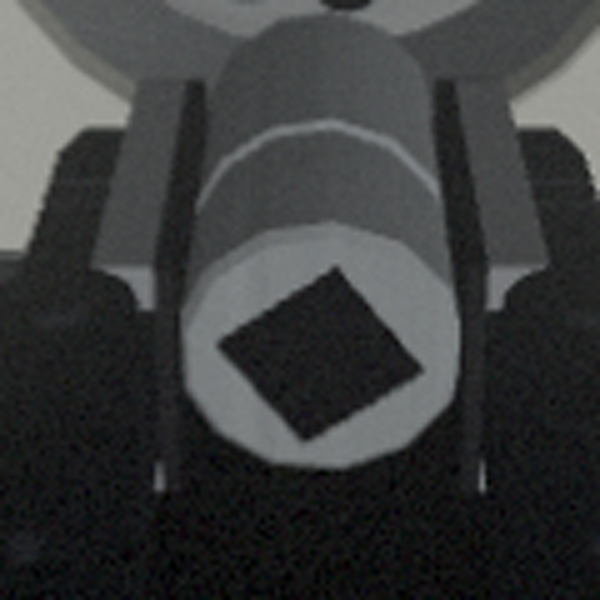

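{"api": "play_rows", "payload": {"motion": [{"tx": 1, "ty": 1, "tz": 50, "turn": -2.5}, {"tx": 1, "ty": 1, "tz": 85, "turn": -2.5}, {"tx": 1, "ty": 1, "tz": 98, "turn": -2.5}, {"tx": 1, "ty": 1, "tz": 100, "turn": -2.5}, {"tx": 1, "ty": 1, "tz": 102, "turn": -2.5}, {"tx": 1, "ty": 1, "tz": 104, "turn": -2.5}, {"tx": 1, "ty": 1, "tz": 106, "turn": -2.5}, {"tx": 1, "ty": 1, "tz": 107, "turn": -2.5}, {"tx": 1, "ty": 1, "tz": 108, "turn": -2.5}, {"tx": 1, "ty": 1, "tz": 109, "turn": -2.5}, {"tx": 1, "ty": 1, "tz": 109, "turn": -2.5}]}}

```text
time: 13.62
tcp_pos: [0.6041, 0.1838, 0.2927]
ee_rot: [-0.063, 3.14, 0.0]
wrist_force: [-3.7, -2.1, 14.4]
width: 0.274
grip_force: 61.0
```

{"api": "play_rows", "payload": {"motion": [{"tx": 0, "ty": 0, "tz": 1, "turn": 6}, {"tx": 0, "ty": 0, "tz": 1, "turn": 12}, {"tx": 0, "ty": 0, "tz": 1, "turn": 4}, {"tx": 0, "ty": 0, "tz": 1, "turn": -6}, {"tx": 0, "ty": 0, "tz": 1, "turn": -12}, {"tx": 0, "ty": 0, "tz": 1, "turn": -18}, {"tx": 0, "ty": 0, "tz": 1, "turn": -9}, {"tx": 0, "ty": 0, "tz": 1, "turn": 0}, {"tx": 0, "ty": 0, "tz": 1, "turn": 0}]}}

```text
time: 14.75
tcp_pos: [0.6041, 0.1838, 0.2923]
ee_rot: [-0.059, 3.139, -0.0]
wrist_force: [-7.1, -3.7, 24.1]
width: 0.277
grip_force: 61.5
```

{"api": "play_rows", "payload": {"motion": [{"tx": 0.5, "ty": -0.5, "tz": 0, "turn": 0}, {"tx": 1, "ty": -0.5, "tz": 0, "turn": 0}, {"tx": 1, "ty": -0.5, "tz": 0, "turn": 0}]}}

```text
time: 15.12
tcp_pos: [0.6035, 0.1835, 0.2923]
ee_rot: [-0.063, 3.138, 0.002]
wrist_force: [-2.2, 0.2, 20.3]
width: 0.275
grip_force: 61.3
```

{"api": "play_rows", "payload": {"motion": [{"tx": 0, "ty": 0, "tz": 0, "turn": 9}, {"tx": 0, "ty": 0, "tz": 0, "turn": 18}, {"tx": 0, "ty": 0, "tz": 0, "turn": 27}, {"tx": 0, "ty": 0, "tz": 0, "turn": 35}, {"tx": 0, "ty": 0, "tz": 0, "turn": 35}]}}

```text
time: 15.75
tcp_pos: [0.6034, 0.1836, 0.2923]
ee_rot: [0.887, 3.011, 0.003]
wrist_force: [-2.5, -0.1, 21.0]
width: 0.277
grip_force: 61.3
```

{"api": "play_rows", "payload": {"motion": [{"tx": 0, "ty": 0, "tz": -1.5, "turn": 0}, {"tx": 0, "ty": 0, "tz": -1.5, "turn": -9}, {"tx": 0, "ty": 0, "tz": -1.5, "turn": -18}, {"tx": 0, "ty": 0, "tz": -1.5, "turn": -27}, {"tx": 0, "ty": 0, "tz": -1.5, "turn": -36}, {"tx": 0, "ty": 0, "tz": -1.5, "turn": -45}, {"tx": 0, "ty": 0, "tz": -1.5, "turn": -54}, {"tx": 0, "ty": 0, "tz": -1.5, "turn": -62}, {"tx": 0, "ty": 0, "tz": -1.5, "turn": -62}]}}

```text
time: 16.88
tcp_pos: [0.6034, 0.1833, 0.2928]
ee_rot: [-0.797, 3.037, 0.001]
wrist_force: [1.2, 0.8, 8.2]
width: 0.275
grip_force: 60.0
```

```bash
python3 - <<'E'
from h import *
im,dep,c=snap("wrist","w6"); s=observe(); t=s["tcp_pos"]; print(s["time"],t,s["wrist_force"])
# rotor holes now vs w3, polar angles on rotor top plane
def holes(im,dep,c):
    g=im.max(2); m=(g<75).astype(np.uint8); n,l,st,ce=cv2.connectedComponentsWithStats(m)
    out=[]
    for k in range(1,n):
        X=onz(c,[ce[k]],.095)[0]; r=np.hypot(X[0]-.6037,X[1]-.184)
        if 15<st[k,4]<400 and .025<r<.055: out.append((round(np.degrees(np.arctan2(X[1]-.184,X[0]-.6037)),1),round(r*1000,1),st[k,4]))
    return sorted(out)
for q in (load("w3"),(im,dep,c)): print(holes(*q))
P=cloud(dep,c); m=(np.hypot(P[...,0]-t[0],P[...,1]-t[1])<.011)&(P[...,2]>.13)&(P[...,2]<.165); print("socket top",m.sum(),np.percentile(P[m][:,2],[10,50,90]))
m=(np.hypot(P[...,0]-.6037,P[...,1]-.184)>.07)&(P[...,2]>.11)&(P[...,2]<.12);print("deck",np.median(P[m][:,2]))
E
```

```text
16.925 [0.60339807 0.18328389 0.29283167] [ 0.81202452 -0.74106978  7.31195767]
[(np.float64(-172.4), np.float64(39.6), np.int32(116)), (np.float64(-142.9), np.float64(39.3), np.int32(111)), (np.float64(-113.1), np.float64(38.9), np.int32(104)), (np.float64(-83.3), np.float64(38.7), np.int32(98)), (np.float64(-52.7), np.float64(38.2), np.int32(88)), (np.float64(-22.0), np.float64(38.0), np.int32(81)), (np.float64(8.6), np.float64(38.1), np.int32(84)), (np.float64(39.0), np.float64(38.3), np.int32(81)), (np.float64(69.4), np.float64(38.7), np.int32(92)), (np.float64(99.3), np.float64(39.1), np.int32(100)), (np.float64(128.7), np.float64(39.5), np.int32(104)), (np.float64(158.3), np.float64(39.7), np.int32(113))]
[(np.float64(-174.0), np.float64(40.5), np.int32(349)), (np.float64(-145.8), np.float64(40.8), np.int32(363)), (np.float64(-117.6), np.float64(40.4), np.int32(347)), (np.float64(-89.1), np.float64(39.5), np.int32(300)), (np.float64(-59.8), np.float64(38.2), np.int32(250)), (np.float64(128.0), np.float64(38.3), np.int32(267)), (np.float64(157.5), np.float64(39.5), np.int32(313))]
socket top 2009 [0.15110451 0.15244079 0.15319807]
deck 0.11453108231669701
```

{"api": "play_rows", "payload": {"motion": [{"tx": 0, "ty": 0, "tz": -4, "turn": 8}, {"tx": 0, "ty": 0, "tz": -4, "turn": 8}, {"tx": 0, "ty": 0, "tz": 0, "turn": 8}, {"tx": 0, "ty": 0, "tz": 2, "turn": 8}, {"tx": 0, "ty": 0, "tz": 2, "turn": 8}]}}

```text
time: 17.55
tcp_pos: [0.6034, 0.1834, 0.2922]
ee_rot: [-0.584, 3.084, 0.001]
wrist_force: [-5.4, -1.8, 32.9]
width: 0.276
grip_force: 63.1
```

{"api": "play_rows", "payload": {"motion": [{"tx": 0, "ty": 0, "tz": -6, "turn": -8}, {"tx": 0, "ty": 0, "tz": -6, "turn": -16}, {"tx": 0, "ty": 0, "tz": -2, "turn": -16}, {"tx": 0, "ty": 0, "tz": 0, "turn": -16}, {"tx": 0, "ty": 0, "tz": 0, "turn": -16}]}}

```text
time: 18.18
tcp_pos: [0.6034, 0.1834, 0.2921]
ee_rot: [-1.0, 2.975, -0.0]
wrist_force: [-4.9, -2.9, 34.6]
width: 0.277
grip_force: 63.3
```

{"api": "play_rows", "payload": {"motion": [{"tx": 0, "ty": 0, "tz": -6, "turn": -8}, {"tx": 0, "ty": 0, "tz": -6, "turn": -16}, {"tx": 0, "ty": 0, "tz": -2, "turn": -16}, {"tx": 0, "ty": 0, "tz": 0, "turn": -16}, {"tx": 0, "ty": 0, "tz": 0, "turn": -16}]}}

```text
time: 18.8
tcp_pos: [0.6034, 0.1835, 0.2921]
ee_rot: [-1.4, 2.809, -0.001]
wrist_force: [-5.2, -2.3, 35.0]
width: 0.276
grip_force: 63.3
```

Pressing at several angles with up to 35 N never lets it drop, so this is the 15 mm socket. It goes back on its own post.

{"api": "play_rows", "payload": {"motion": [{"tx": 0, "ty": 0, "tz": -50, "turn": 0}, {"tx": 0, "ty": 0, "tz": -105, "turn": 5}, {"tx": 43, "ty": -12, "tz": -105, "turn": 15}, {"tx": 423.6, "ty": -119.4, "tz": -105, "turn": 53.5}, {"tx": 423.6, "ty": -119.4, "tz": -105, "turn": 53.5}, {"tx": 423.6, "ty": -119.4, "tz": -105, "turn": 53.5}, {"tx": 423.6, "ty": -119.4, "tz": -105, "turn": 53.5}, {"tx": 423.6, "ty": -119.4, "tz": -105, "turn": 53.5}, {"tx": 423.6, "ty": -119.4, "tz": -105, "turn": 53.5}, {"tx": 423.6, "ty": -119.4, "tz": -60, "turn": 53.5}, {"tx": 423.6, "ty": -119.4, "tz": 0, "turn": 53.5}, {"tx": 423.6, "ty": -119.4, "tz": 40, "turn": 53.5}, {"tx": 423.6, "ty": -119.4, "tz": 70, "turn": 53.5}, {"tx": 423.6, "ty": -119.4, "tz": 70, "turn": 53.5}]}}

```text
time: 20.55
tcp_pos: [0.4453, -0.2275, 0.2187]
ee_rot: [-0.011, -3.138, -0.001]
wrist_force: [-0.4, 0.5, 0.8]
width: 0.275
grip_force: 60.1
```

{"api": "play_rows", "payload": {"motion": [{"tx": 0, "ty": 0, "tz": 0, "turn": 0}, {"tx": 0, "ty": 0, "tz": 12, "turn": 0}, {"tx": 0, "ty": 0, "tz": 18, "turn": 0}, {"tx": 0, "ty": 0, "tz": 24, "turn": 0}, {"tx": 0, "ty": 0, "tz": 24, "turn": 0}]}}

```text
time: 21.18
tcp_pos: [0.4457, -0.2277, 0.196]
ee_rot: [0.005, 3.142, -0.0]
wrist_force: [-0.6, 0.1, -1.2]
width: 0.277
grip_force: 62.1
```

{"api": "play_rows", "payload": {"motion": [{"tx": 0, "ty": 0, "tz": 0, "turn": 0}, {"tx": 0, "ty": 0, "tz": 0, "turn": 0}, {"tx": 0, "ty": 0, "tz": -30, "turn": 0}, {"tx": 0, "ty": 0, "tz": -80, "turn": 0}, {"tx": -50, "ty": 6, "tz": -85, "turn": 0}, {"tx": -100, "ty": 12, "tz": -85, "turn": 0}, {"tx": -119, "ty": 14, "tz": -85, "turn": 0}, {"tx": -119, "ty": 14, "tz": -85, "turn": 0}], "gripper": 50}}

```text
time: 22.18
tcp_pos: [0.5652, -0.2137, 0.2809]
ee_rot: [0.004, 3.141, 0.0]
wrist_force: [-0.3, -0.3, -0.7]
width: 0.584
grip_force: 0.0
```

```bash
python3 - <<'E'
from h import *
im,dep,c=snap("wrist","w7"); s=observe(); t=s["tcp_pos"]; print(s["time"],t)
P=cloud(dep,c)
for x,y in ((.4467,-.2271),(.5656,-.213),(.5064,-.222)):
    m=(np.hypot(P[...,0]-x,P[...,1]-y)<.02)&(abs(P[...,2]-.057)<.004); X=P[m]; print(m.sum(),(X.min(0)+X.max(0))/2 if m.any() else "",np.median(X[:,2]) if m.any() else "")
E
```

```text
22.225 [ 0.56431305 -0.21413212  0.28090194]
1573 [ 0.44627561 -0.22731038  0.05602161] 0.0566438097805394
975 [ 0.56599188 -0.21289913  0.05604887] 0.05645001256930271
2104 [ 0.5064891  -0.22008948  0.05591376] 0.05649537625796454
```

The first socket is back on its post: its top is at 57 mm, as before. Next is the other one.

{"api": "play_rows", "payload": {"motion": [{"tx": -1, "ty": 1, "tz": 45, "turn": 0}, {"tx": -1, "ty": 1, "tz": 75, "turn": 0}, {"tx": -1, "ty": 1, "tz": 85, "turn": 0}, {"tx": -1, "ty": 1, "tz": 85, "turn": 0}]}}

```text
time: 22.72
tcp_pos: [0.5654, -0.2134, 0.1966]
ee_rot: [-0.006, -3.141, 0.0]
wrist_force: [-0.0, -0.3, 0.1]
width: 0.587
grip_force: 0.0
```

{"api": "play_rows", "payload": {"motion": [{"tx": 0, "ty": 0, "tz": 0, "turn": 0}, {"tx": 0, "ty": 0, "tz": 0, "turn": 0}, {"tx": 0, "ty": 0, "tz": 0, "turn": 0}, {"tx": 0, "ty": 0, "tz": 0, "turn": 0}], "gripper": 18}}

```text
time: 23.22
tcp_pos: [0.5659, -0.2135, 0.1976]
ee_rot: [0.006, 3.14, -0.002]
wrist_force: [-0.9, -0.6, 9.3]
width: 0.279
grip_force: 58.3
```

{"api": "play_rows", "payload": {"motion": [{"tx": 0, "ty": 0, "tz": -30, "turn": 0}, {"tx": 0, "ty": 0, "tz": -90, "turn": 0}, {"tx": 0, "ty": 0, "tz": -150, "turn": 0}, {"tx": -4, "ty": 40, "tz": -195, "turn": 0}, {"tx": -36, "ty": 316, "tz": -203, "turn": 0}, {"tx": -36, "ty": 316, "tz": -203, "turn": 0}, {"tx": -36, "ty": 316, "tz": -203, "turn": 0}, {"tx": -36, "ty": 316, "tz": -203, "turn": 0}, {"tx": -36, "ty": 316, "tz": -203, "turn": 0}, {"tx": -36, "ty": 316, "tz": -203, "turn": 0}, {"tx": -36, "ty": 316, "tz": -203, "turn": 0}]}}

```text
time: 24.6
tcp_pos: [0.6027, 0.1017, 0.3996]
ee_rot: [0.007, 3.141, -0.001]
wrist_force: [-0.0, -0.1, -1.1]
width: 0.274
grip_force: 59.2
```

```bash
python3 - <<'E'
from h import *
im,dep,c=snap("wrist","w8"); s=observe(); t=s["tcp_pos"]; print(s["time"],t)
uv=proj(c,[[.6037,.184,.105]])[0].astype(int);print(uv)
u,v=uv; cv2.imwrite("pics/w8c.png",cv2.resize(im[v-25:v+25,u-25:u+25,::-1],None,fx=12,fy=12,interpolation=2))
P=cloud(dep,c); m=(np.hypot(P[...,0]-t[0],P[...,1]-t[1])<.02)&(abs(P[...,2]-(t[2]-.140))<.004);X=P[m];print(m.sum(),(X.min(0)+X.max(0))/2-t)
E
```

```text
24.65 [0.60275997 0.10149562 0.39952512]
[344 188]
3011 [-0.00042716  0.00016011 -0.13999496]
```

View pics/w8c.png

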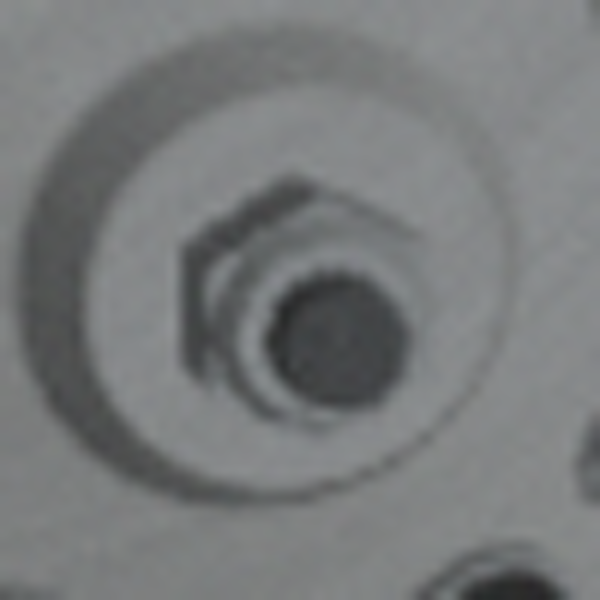

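Close-up of the nut: base corners at crop (187,375), (185,248), (292,178) and (415,238); spindle end at (340,338).

```bash
python3 - <<'E'
from h import *
im,dep,c=load("w8")
f=lambda a,z:onz(c,[[(a[0]-5.5)/12+344-25,(a[1]-5.5)/12+188-25]],z)[0]
C=f((340,338),.1145); print(C, "rel tcp",C-np.array([.60276,.1015,0]))
A=[f(a,.1) for a in ((187,375),(185,248),(292,178),(415,238))]
for X in A: d=(X-C)[:2]; print(np.hypot(*d)*1000,np.degrees(np.arctan2(d[1],d[0]))%60)
for X,Y in zip(A,A[1:]): d=(Y-X)[:2]; print("edge",np.hypot(*d)*1000,np.degrees(np.arctan2(d[1],d[0]))%60)
E
```

```text
[0.60289499 0.18314964 0.1145    ] rel tcp [0.00013499 0.08164964 0.1145    ]
10.214773759002856 16.713606475502203
8.39667552062853 10.927030512634957
8.239405032707426 1.2537380553606567
10.293407011519284 49.773573028466785
edge 10.22207382117191 5.231283267984395
edge 9.504048957468243 5.312162389958431
edge 10.952814280986553 4.268964538927335
```

{"api": "play_rows", "payload": {"motion": [{"tx": 0, "ty": 40, "tz": 0, "turn": -5.5}, {"tx": 0, "ty": 80.5, "tz": 10, "turn": -5.5}, {"tx": 0, "ty": 80.5, "tz": 60, "turn": -5.5}, {"tx": 0, "ty": 80.5, "tz": 92, "turn": -5.5}, {"tx": 0, "ty": 80.5, "tz": 98, "turn": -5.5}, {"tx": 0, "ty": 80.5, "tz": 101, "turn": -5.5}, {"tx": 0, "ty": 80.5, "tz": 104, "turn": -5.5}, {"tx": 0, "ty": 80.5, "tz": 106, "turn": -5.5}, {"tx": 0, "ty": 80.5, "tz": 108, "turn": -5.5}, {"tx": 0, "ty": 80.5, "tz": 109, "turn": -5.5}, {"tx": 0, "ty": 80.5, "tz": 109, "turn": -5.5}]}}

```text
time: 26.02
tcp_pos: [0.6033, 0.1834, 0.2904]
ee_rot: [-0.145, 3.137, 0.001]
wrist_force: [4.3, 3.1, -0.5]
width: 0.276
grip_force: 59.3
```

{"api": "play_rows", "payload": {"motion": [{"tx": -0.4, "ty": 0.3, "tz": 2, "turn": 0}, {"tx": -0.4, "ty": 0.3, "tz": 4, "turn": 0}, {"tx": -0.4, "ty": 0.3, "tz": 5, "turn": 0}, {"tx": -0.4, "ty": 0.3, "tz": 6, "turn": 0}, {"tx": -0.4, "ty": 0.3, "tz": 6, "turn": 0}]}}

```text
time: 26.65
tcp_pos: [0.6036, 0.1836, 0.2855]
ee_rot: [-0.145, 3.137, 0.0]
wrist_force: [-0.1, 0.8, 19.1]
width: 0.275
grip_force: 61.7
```

{"api": "play_rows", "payload": {"motion": [{"tx": 0, "ty": 0, "tz": 0.5, "turn": 3}, {"tx": 0, "ty": 0, "tz": 0.5, "turn": -3}, {"tx": 0, "ty": 0, "tz": 0.5, "turn": 0}, {"tx": 0, "ty": 0, "tz": 0.5, "turn": 0}]}}

```text
time: 27.15
tcp_pos: [0.6036, 0.1836, 0.2854]
ee_rot: [-0.144, 3.136, 0.001]
wrist_force: [-3.6, -0.9, 27.1]
width: 0.277
grip_force: 62.0
```

```bash
python3 - <<'E'
from h import *
im,dep,c=snap("wrist","w9"); s=observe(); t=s["tcp_pos"]; print(s["time"],t,s["wrist_force"])
P=cloud(dep,c); 
m=(np.hypot(P[...,0]-t[0],P[...,1]-t[1])<.011)&(P[...,2]>.13)&(P[...,2]<.165); print("socket top",m.sum(),np.percentile(P[m][:,2],[10,50,90]))
m=(np.hypot(P[...,0]-.6037,P[...,1]-.184)>.07)&(P[...,2]>.11)&(P[...,2]<.12);print("deck",np.median(P[m][:,2]))
Q=cloud(*(lambda a:(a[1],a[2]))(snap("side","s9")));m=(Q[...,2]>.13)&(Q[...,2]<.28)&(Q[...,0]>.66)&(Q[...,0]<.72)&(Q[...,1]>.105)&(Q[...,1]<.26)
X=Q[m];print(len(X),np.polyfit(X[:,2],X[:,0],1))
E
```

```text
27.2 [0.60363149 0.1836318  0.28535316] [-2.60401753e+00 -2.32422545e-02  2.68388739e+01]
socket top 1788 [0.14373224 0.14446027 0.14517759]
deck 0.11452569182906783
1436 [-0.02637686  0.68789812]
```

The socket top stands 30 mm above the deck, as it should when fully seated. The lid is upright and the latch is clear.

```bash
python3 -c "
from station import *
print(sign_off())"
```

```text
the job is handed in; nothing more can be done
None
```

The job is handed in: the latch is swung clear, the lid stands upright (about 1.54 rad), the 15 mm socket is back on its own post, and the gripper still holds the 18 mm socket pushed fully down over the rotor nut.

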